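# Drag the parts tray out from under the plank with a hook, against a sprung buffer

### The arm

A 7-joint arm with a two-finger parallel gripper is mounted at the origin on the work surface. World frame = base frame: x ahead of the robot, y to its left, z up, the work surface at z = 0. Lengths are in m, angles in rad, forces in N, time in s.
With the tool pointing down it reaches from about 0.4 to 0.85 m from the base axis. Payload 10.4 kg.
Tool frame: the origin (TCP) lies at the very end of the fingers, on their centre line; the grasp point (between the pads) lies 19 mm behind it; z points along the fingers, y is the direction in which the jaws open and shut (so a half turn about z gives the same grasp; the last joint's range is limited). The gripper opens to 87 mm and grips with 3 to 60 N. Pads are 19 mm wide; open, the fingers measure 117 mm over their backs; the gripper's body (75 mm by 190 mm) begins 51 mm behind the grasp point.
Start: joints at [1.215, 0.332, -0.065, 1.46, 0.022, 1.35, -0.088], TCP at [0.204, -0.591, 0.223] pointing down, gripper open.
Joint ranges: [-2.6, 2.6], [-0.5, 2.12], [-1.47, 1.34], [0.16, 2.42], [-1.27, 4.41], [0.06, 2.06], [-2.6, 2.6]. Speed limits (rad/s): [2.22, 2.22, 2.79, 2.79, 3.14, 3.14, 3.14].

### API

Orientations are given as a unit quaternion [x, y, z, w].
In Python, from bench import r, eyes, job gives the robot as it stands. The module is installed in compiled form; this text tells all that it offers.
- The arm moves only by the tool play_rows, never from a script. Its argument "motion" is a list of rows, each a list of 7 numbers: the shift along the tool's x, y, z as a fraction of full scale, then the turn, a rotation vector about the tool's x, y, z as a fraction of full scale, then the opening in per cent of the stroke, from 0 (shut) to 100 (fully open). A call has 1 to 5 rows; each row is the pose to reach, as a shift and turn from the pose commanded when the call began, along the tool's axes at that moment; what a row does not reach only later rows make up. Full scale, the value 1, is 0.2 m for a shift and 90 degrees for a turn. A row lasts 1/8 s, in which the tool goes at most 62.5 mm and 10.7 degrees, less where a joint would pass 70% of its speed; a pose out of reach is approached as far as the arm can. A call with a number of a shift or a turn outside -1 to 1 is refused whole. A call with a gripper value outside its range is refused whole. The fingers move at their own pace and stop on an object; "squeeze" is the grip in N (left out, the last holds). Time passes only in rows, so rows that repeat a pose let the fingers close. It gives the time, the measured TCP pose, the force and the opening at its end, in the units of the state.
- r.read_state(): the state, without advancing time (a new reading comes with each control period).
- eyes.camera(name): name is "scene" or "side" or "wrist"; returns a dict with "image" (384x512x3 uint8, red, green, blue), "mtx" (3x3 intrinsics, pixels), "R" (3x3) and "t" (3): a world point X has camera coordinates R X + t. Camera axes: x right, y down, z forward; pixel columns grow to the right and rows downward; lengths in m; the calibration is good to about 2 mm. A picture is of the moment at which its call begins. There is no depth.
- job.close_job(): hands the job in, once; it reports no verdict.
Trained networks look in a picture, given as the dict that the camera call returned (one of the last four; its "shot" number tells which), for a name from the list of things; names that differ only in an ending like _2 or _b are one class to them, and where a whole thing is asked for, a point or a joint stands for the part that bears it (a point fixed in the world has none). Each returns a list of dicts, best first, with "p" (0 to 1); they miss things now and then, are a little off and sometimes report something else, mostly with a low value. They report only what shows in the picture. A call takes as long as a camera call. They do not tell look-alikes from the thing itself.
- eyes.regions_of(picture, label): "region" (384x512 bool, what is visible of it) and "xy" ([column, row] in pixels, amid what is visible of it).
- eyes.landmark_of(picture, label): "xy" ([column, row] in pixels: a listed point, or the origin of a listed thing).
The state is a dict: "time": time; "joint_positions": joint angles; "joint_vel": joint speeds; "joint_torque": joint torques, N m; "ee_pos": TCP position; "eef_rot": TCP orientation; "ft_force": force on the tool from outside, world axes, zero at the start; "torque": the same for the moment, N m; "width": finger opening in m.
Only numpy, scipy, OpenCV 4.12 (cv2) and the standard library are available. Lean on these libraries where they do the work, as an engineer would, in place of code of your own. Each camera call takes 0.05 s, during which the arm holds its last target. There are 200 camera calls.

### The job

With the red-handled drag hook, catch the blue parts tray behind its front wall and drag it out from under the plank, centred and square against the sprung buffer plate, pressing the plate in firmly, with about 10 N on the plate, for a second; never slam or force it. Then ease the hook off slowly so that the tray stays resting against the plate, and lay the hook back upright on its wooden rest the way you found it. Keep the socket standing in the tray, do not touch the tray with the gripper or arm, and leave the ratchet, funnel and gauge alone.

Things in the scene. Friction and masses are not known exactly. Their poses are not given: they have to be found in the camera images.
- hook: Drag hook, 0.26 kg, lying on its wooden rest. Red block grip 90 long (x) x 28 wide (y) x 48 mm high; a 9 mm round steel rod leaves its +x end at 30 mm above its underside and runs along +x to 165 mm from the origin, where it turns straight down into the tip. Origin: centre of the grip's underside; z up, +x from grip to tip. Balance point about 8 mm from the origin towards the tip.
- rest: Dark wooden rest block fixed to the bench, 70 (x) x 40 (y) x 24 mm high, flat top, on which the hook's grip lies. Origin: centre of its underside; the top is 24 mm above it.
- hook_tip (a point): Lower end of the hook's downturned 9 mm round tip, at (165, 0, -22) mm in the hook's frame, so 22 mm below the grip's underside; the tip's upright part reaches from here up to the rod.
- tray: Blue open tray, loose, outer 90 (x) x 120 (y) x 36 mm high, walls and floor 4 mm, 0.4 to 0.85 kg (hidden). A rim-high wall at x = 0 divides it into a front half (-x, empty, 39 mm clear) and a back half (+x, with the socket). Origin: centre of its underside; -x is its front, facing the robot; its back is under the plank. Sliding drag some 2 to 7 N (hidden).
- tray_front (a point): Middle of the top edge of the tray's front wall, on its outer face; the wall is 4 mm thick towards +x of the tray.
- socket: Chrome spark plug socket, 25 mm diameter, 58 mm high, standing loose in the back half of the tray. Origin: centre of its underside.
- buffer: Sprung buffer fixed to the bench. z up, +x points away from the robot, to where the tray comes from. An aluminium strip 50 mm wide, 5 mm high (10 at its near end) lies from x = -130 to 0 mm; on it a dark block 25 mm high carries a sprung upright rubber plate, 80 mm wide, 6 to 25 mm above the bench, facing +x. The block ends 70 mm behind the plate's face.
- buffer_zero (a point): Point on the bench at the buffer's origin, in the middle of its width. The block is clamped anywhere along the strip: the unpressed plate's face lies 0 to 30 mm from here along the buffer's +x. How far is NOT measured: it must be felt (or seen). The spring gives 2 N per mm from 0 N at rest; the plate meets a hard stop after 12 mm.
- plank: Pine plank on brick piers, fixed, parallel to y: 140 mm deep (x), 1100 mm long, underside 120 mm and top 142 mm above the bench. Origin: below the plank's centre, on the bench. Piers stand 340 to 540 mm either side of the origin.
- ratchet: Black-handled ratchet lying on the bench, 192 mm long along its x, 34 mm wide, 25 mm high, origin under it, 97 mm from its head's end.
- funnel: Green plastic funnel standing mouth down on the bench, 90 mm diameter, 105 mm high. Origin: centre of its mouth.
- gauge: Yellow tyre tread gauge lying on the plank, about 26 x 98 x 12 mm, origin under its body.
Mind the look-alikes: they are no part of the job. Leave any pink look-alike of the hook alone. Several things look just like the buffer: the one meant starts farthest to the robot's left.

How it is judged:
By the outcome, as a careful person would: the job done as asked, in the order asked, and still so for the second after the job is handed in, with the robot touching nothing.
It also fails if it takes over 72 s, if anything falls off the work surface, if the arm or the gripper's body presses on something with over 40 N, if the wrist force passes 120 N, or if a joint passes its speed limit or range.

## Working session

There is one attempt and no reset: what is moved stays moved. The work goes in short steps, Python scripts to look and compute and a tool call to move; the robot and the scene stay as the last step left them, time stands still between calls to the robot, and variables do not carry over. Pictures are saved under pics/ and viewed, about 8 in all and at most 12, crops included, and the job is handed in when it is done.

Besides the shell and the picture viewer there is one more tool, called after "Emit:" as name(argument=value, ...) on one line, values as JSON. play_rows: Moves the arm, as the interface text tells. Shift numbers are shares of 0.2 m and turn numbers shares of 90 degrees, none past 1 either way. Its arguments: {"type":"object","properties":{"motion":{"type":"array","items":{"type":"array","items":{"type":"number"}}},"squeeze":{"type":"number"}},"required":["motion"]}

```bash
mkdir -p pics; cat > h.py <<'E'
import numpy as np, cv2
from bench import r, eyes, job
from scipy.spatial.transform import Rotation as R
def ray(p,uv):
    d=p["R"].T@(np.linalg.inv(p["mtx"])@np.array([uv[0],uv[1],1.])); c=-p["R"].T@p["t"]; return c,d/np.linalg.norm(d)
def onz(p,uv,z):
    c,d=ray(p,uv); return c+d*(z-c[2])/d[2]
def proj(p,X):
    q=p["mtx"]@(p["R"]@np.asarray(X,float)+p["t"]); return q[:2]/q[2]
def tri(obs):
    A=np.zeros((3,3));b=np.zeros(3)
    for p,uv in obs:
        c,d=ray(p,uv);M=np.eye(3)-np.outer(d,d);A+=M;b+=M@c
    return np.linalg.solve(A,b)
def save(p,n,crop=None,s=1):
    im=p["image"][:,:,::-1]
    if crop: im=im[crop[1]:crop[3],crop[0]:crop[2]]
    cv2.imwrite("pics/"+n,cv2.resize(im,None,fx=s,fy=s,interpolation=cv2.INTER_CUBIC))
E
python3 - <<'E'
from h import *
np.set_printoptions(precision=3,suppress=True)
s=r.read_state();print(s)
P={n:eyes.camera(n) for n in ("scene","side","wrist")}
a=np.hstack([P["scene"]["image"],P["side"]["image"]])[:,:,::-1]
cv2.imwrite("pics/scene.png",cv2.resize(P["scene"]["image"][:,:,::-1],(800,600)));cv2.imwrite("pics/side.png",cv2.resize(P["side"]["image"][:,:,::-1],(800,600)))
for n,p in P.items():
    print(n,"cam at",-p["R"].T@p["t"],"fwd",p["R"][2])
    for l in ("hook","rest","hook_tip","tray","tray_front","socket","buffer","buffer_zero"):
        o=[(np.round(d["xy"]),round(d["p"],2),onz(p,d["xy"],{"hook":.024,"hook_tip":.002,"tray_front":.036,"socket":.004}.get(l,0))[:2]) for d in eyes.landmark_of(p,l)]
        print(l,o)
E
```

```text
{'time': 0.0, 'joint_positions': array([ 1.215,  0.333, -0.065,  1.461,  0.022,  1.35 , -0.088]), 'joint_vel': array([-0.001,  0.001, -0.001, -0.   , -0.001,  0.   ,  0.002]), 'joint_torque': array([ -0.001, -62.325,   0.024, -38.989,  -0.062,   0.04 ,   0.   ]), 'ee_pos': array([ 0.204, -0.59 ,  0.222]), 'eef_rot': array([ 0.986,  0.166, -0.   , -0.001]), 'ft_force': array([-0.36 , -0.072,  0.99 ]), 'torque': array([0.007, 0.01 , 0.052]), 'width': 0.08726242241207458}
scene cam at [1.276 0.382 1.113] fwd [-0.554 -0.294 -0.779]
hook [(array([190., 171.]), 0.95, array([ 0.516, -0.247])), (array([183., 135.]), 0.89, array([ 0.382, -0.367])), (array([260., 154.]), 0.57, array([ 0.328, -0.072]))]
rest [(array([190., 172.]), 0.52, array([ 0.503, -0.256]))]
hook_tip [(array([211., 150.]), 0.96, array([ 0.376, -0.25 ])), (array([138., 127.]), 0.69, array([ 0.412, -0.559])), (array([191., 170.]), 0.56, array([ 0.496, -0.256]))]
tray [(array([232., 245.]), 0.47, array([0.691, 0.023]))]
tray_front []
socket []
buffer [(array([211., 129.]), 0.89, array([ 0.28 , -0.309])), (array([260., 213.]), 
[... 623 characters left out ...]
6., 207.]), 0.8, array([0.698, 0.014]))]
tray_front [(array([301., 205.]), 0.9, array([0.645, 0.001]))]
socket [(array([288., 299.]), 0.74, array([ 0.518, -0.244])), (array([326., 210.]), 0.58, array([ 0.715, -0.011]))]
buffer [(array([193., 357.]), 0.84, array([ 0.285, -0.308])), (array([260., 214.]), 0.77, array([0.538, 0.037]))]
buffer_zero [(array([259., 212.]), 0.85, array([0.538, 0.045])), (array([348., 204.]), 0.51, array([ 0.786, -0.004]))]
wrist cam at [ 0.274 -0.565  0.384] fwd [-0.26  -0.088 -0.962]
hook []
rest []
hook_tip []
tray []
tray_front []
socket []
buffer [(array([52., 21.]), 0.74, array([ 0.292, -0.311]))]
buffer_zero [(array([50., 27.]), 0.84, array([ 0.285, -0.309]))]
```

View pics/scene.png

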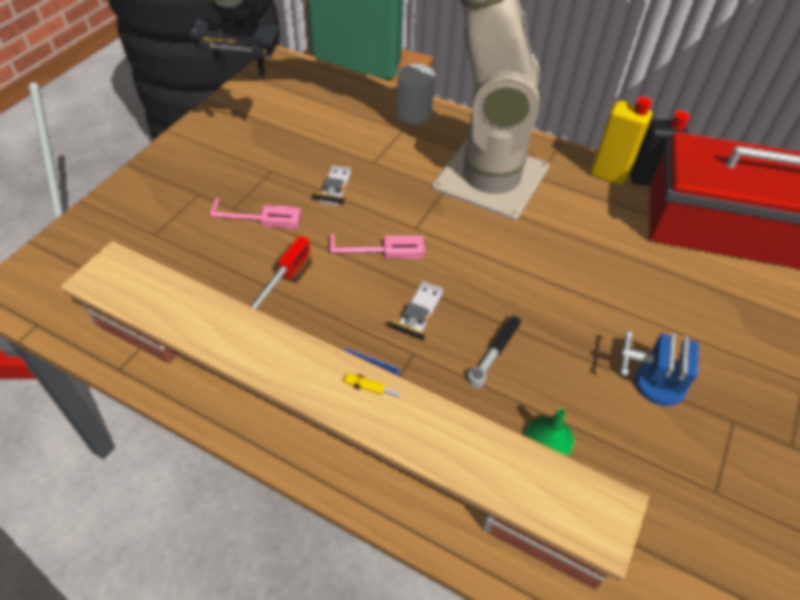

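View pics/side.png

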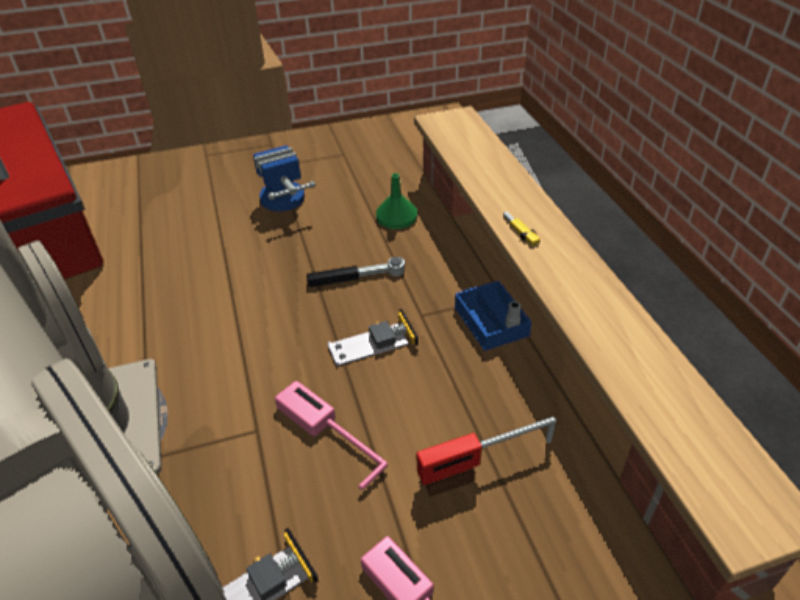

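Scene: the red hook is at (290,260) of the 800x600 view, with pink look-alikes at (280,215) and (405,247). Buffer-like things are at (418,308) and (335,185). The first is the one farthest to the robot's left, at y≈+0.04 against -0.31, so it is the target. I'll move the wrist camera over the work area.

```bash
cat >> h.py <<'E'
np.set_printoptions(precision=4,suppress=True)
def down(yaw,pitch=0): # tool z down, tool x at yaw (rad)
    return R.from_euler('z',yaw)*R.from_euler('x',np.pi)*R.from_euler('y',pitch)
def rows(X,yaw,s=None):
    s=s or r.read_state(); R0=R.from_quat(s["eef_rot"])
    sh=R0.inv().apply(np.asarray(X)-s["ee_pos"])/0.2; tu=(R0.inv()*down(yaw)).as_rotvec()/(np.pi/2)
    print("row",np.round(sh,4),np.round(tu,4)); return sh,tu
E
python3 - <<'E'
from h import *
rows([.48,-.12,.36],0)
p=eyes.camera("wrist");print(p["mtx"])
E
```

```text
row [ 2.0723 -1.7739 -0.6871] [ 0.0001 -0.      0.2119]
[[291.084    0.     252.1954]
 [  0.     291.084  192.9163]
 [  0.       0.       1.    ]]
```

Emit:
play_rows(motion=[[0.2, -0.17, -0.2, 0, 0, 0.05, 100], [0.4, -0.35, -0.4, 0, 0, 0.1, 100], [0.6, -0.52, -0.6, 0, 0, 0.15, 100], [0.8, -0.7, -0.69, 0, 0, 0.2, 100], [1, -0.87, -0.69, 0, 0, 0.212, 100]])

```text
time: 2.02
ee_pos: [0.3375, -0.3596, 0.3628]
eef_rot: [1.0, -0.001, 0.001, 0.001]
ft_force: [1.4, -0.2, -0.4]
width: 0.087
```

```bash
python3 - <<'E'
from h import *
rows([.48,-.12,.36],0)
E
```

```text
row [ 0.71   -1.1994  0.0121] [ 0.0018 -0.0017 -0.0012]
```

Emit:
play_rows(motion=[[0.18, -0.25, 0, 0, 0, 0, 100], [0.36, -0.5, 0, 0, 0, 0, 100], [0.54, -0.75, 0, 0, 0, 0, 100], [0.71, -1, 0, 0, 0, 0, 100], [0.71, -1, 0, 0, 0, 0, 100]])

```text
time: 2.65
ee_pos: [0.4804, -0.1559, 0.3606]
eef_rot: [1.0, 0.004, 0.0, -0.001]
ft_force: [-0.4, -1.2, -0.1]
width: 0.0873
```

```bash
python3 - <<'E'
from h import *
import pickle
P={n:eyes.camera(n) for n in ("wrist","scene","side")}
p=P["wrist"]; save(p,"w1.png",s=1.56)
print("cam",-p["R"].T@p["t"],p["R"][2])
pickle.dump(P,open("P1.pkl","wb"))
for l,z in (("hook",.024),("rest",0),("hook_tip",.002),("tray",0),("tray_front",.036),("socket",.004),("buffer",0)):
    print(l,[(np.round(d["xy"],1),round(d["p"],2),onz(p,d["xy"],z)[:2]) for d in eyes.landmark_of(p,l)])
print(r.read_state()["ee_pos"],r.read_state()["time"])
E
```

```text
cam [ 0.5538 -0.1549  0.5228] [-0.2732 -0.0012 -0.962 ]
hook [(array([312.3, 136.5]), 0.96, array([ 0.5119, -0.2562])), (array([376.6, 212.3]), 0.78, array([ 0.3773, -0.3816])), (array([214.6, 238.9]), 0.66, array([ 0.3224, -0.086 ]))]
rest [(array([308.3, 139.6]), 0.5, array([ 0.5044, -0.2544]))]
hook_tip [(array([310.2,  30.7]), 0.78, array([ 0.6773, -0.2467])), (array([296.6, 204.9]), 0.73, array([ 0.3831, -0.2392])), (array([460.7, 187.8]), 0.71, array([ 0.4186, -0.5411]))]
tray [(array([142.7,  17.5]), 0.89, array([0.6948, 0.0212]))]
tray_front []
socket []
buffer [(array([141.5, 119.8]), 0.89, array([0.5363, 0.0384]))]
[ 0.4782 -0.1615  0.3606] 3.15
```

View pics/w1.png

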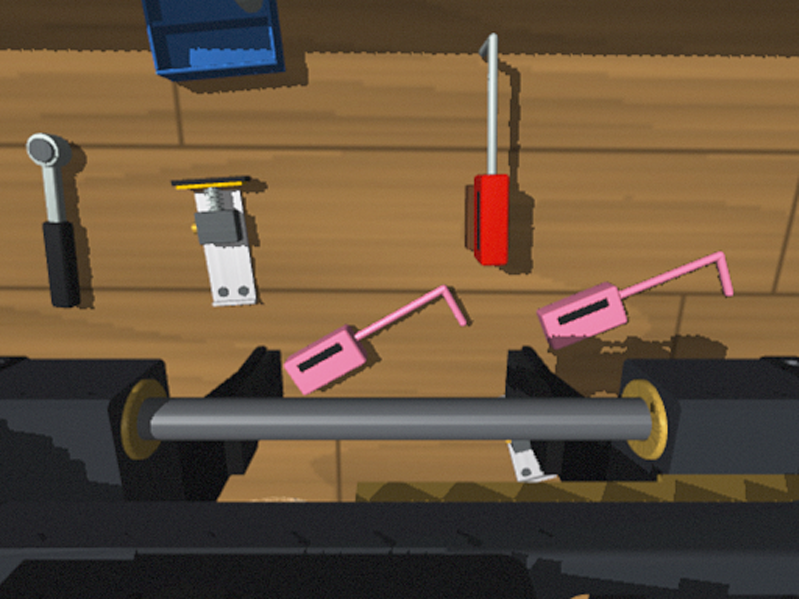

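Wrist view: the red hook is at (490,220) with its rod running to (492,40). The target buffer is at (215,240) with its plate face at (173..250,179), and the tray's front wall is at (160..283,72). The other buffer is at (525,460), to the right. I'll compute the geometry from these pixels.

```bash
cat > seg.py <<'E'
from h import *
def line(p,mask,z):
    ys,xs=np.nonzero(mask); pts=np.array([onz(p,(x,y),z)[:2] for x,y in zip(xs,ys)])
    (cx,cy),(w,h),a=cv2.minAreaRect(pts.astype(np.float32)*1000); 
    return pts,(cx,cy,w,h,a)
E
python3 - <<'E'
from seg import *
import pickle
P=pickle.load(open("P1.pkl","rb")); p=P["wrist"]; im=p["image"]; k=1.56
hsv=cv2.cvtColor(im,cv2.COLOR_RGB2HSV)
H,S,V=hsv[...,0].astype(int),hsv[...,1],hsv[...,2]
red=((H<5)|(H>175))&(S>200)&(V>170)
print("grip",line(p,red,.072)[1])
for a in ((492,40),(491,172)): print("rod",onz(p,np.array(a)/k,.054))
for a in ((174,181),(250,177)): print("plate top",onz(p,np.array(a)/k,.025))
for a in ((214,304),(256,301)): print("strip near end",onz(p,np.array(a)/k,.010))
for a in ((160,72),(283,66)): print("tray front top",onz(p,np.array(a)/k,.036))
for a in ((163,77),(283,72)): print("tray front bottom",onz(p,np.array(a)/k,.0))
save(p,"c1.png",(90,0,200,205),2.9)
s=np.hstack([cv2.resize(im[0:205,85:195,::-1],None,fx=2.9,fy=2.9,interpolation=cv2.INTER_CUBIC),cv2.resize(im[0:205,280:360,::-1],None,fx=2.9,fy=2.9,interpolation=cv2.INTER_CUBIC)])
cv2.imwrite("pics/c1.png",s)
# side view check
q=P["side"]
for l in ("hook","hook_tip","tray","tray_front","buffer","socket"):
    print(l,[(np.round(d["xy"],1),round(d["p"],2),onz(q,d["xy"],{"hook":.024,"hook_tip":.002,"tray_front":.036,"socket":.004}.get(l,0))[:2]) for d in eyes.landmark_of(q,l)]) if 0 else None
E
```

```text
grip (509.0093688964844, -253.06613159179688, 87.0842514038086, 25.43724250793457, 3.418761730194092)
rod [ 0.6716 -0.2445  0.054 ]
rod [ 0.5545 -0.2514  0.054 ]
plate top [0.5429 0.0782 0.025 ]
plate top [ 0.5476 -0.0028  0.025 ]
strip near end [0.4028 0.0556 0.01  ]
strip near end [0.4069 0.0059 0.01  ]
tray front top [0.6459 0.0739 0.036 ]
tray front top [ 0.6521 -0.0464  0.036 ]
tray front bottom [0.648  0.0883 0.    ]
tray front bottom [ 0.6536 -0.0381  0.    ]
```

View pics/c1.png

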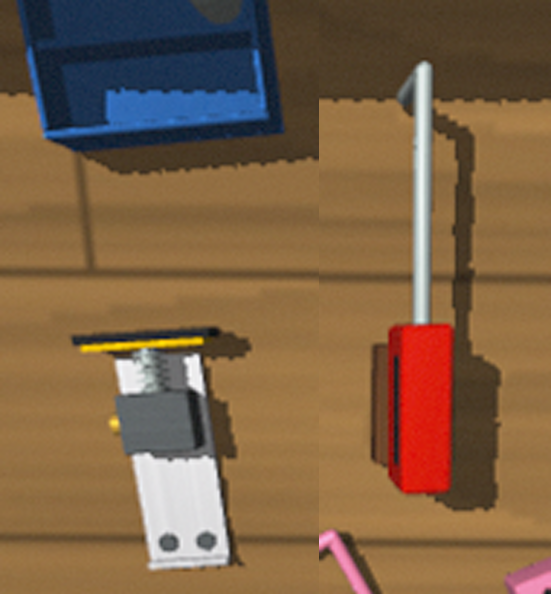

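The buffer and hook are confirmed. Measured geometry, with sizes matching the spec (plate 81 mm, tray 120.5 mm, grip 87 mm):

| Item | Position (m) | Yaw |
|---|---|---|
| Buffer plate centre | (0.545, 0.038) | 3.2° |
| Tray front middle | (0.649, 0.014) | 3° |
| Hook origin | (0.509, -0.254) | 3.4° |

The tray sits about 30 mm to the right of the buffer axis.

```bash
python3 - <<'E'
from h import *
import pickle
P=pickle.load(open("P1.pkl","rb")); q=P["scene"]; k=800/512
for a in ((112,242),(648,497),(65,287),(625,577)): print("plank",onz(q,np.array(a)/k,.142))
rows([.537,-.2523,.11],.059)
E
```

```text
plank [ 0.7268 -0.5401  0.142 ]
plank [0.7271 0.5533 0.142 ]
plank [ 0.8595 -0.5333  0.142 ]
plank [0.8605 0.5557 0.142 ]
row [0.2946 0.4533 1.2531] [ 0.0001 -0.0001 -0.0384]
```

Emit:
play_rows(motion=[[0.1, 0.15, 0.25, 0, 0, -0.01, 100], [0.2, 0.3, 0.5, 0, 0, -0.02, 100], [0.295, 0.453, 0.75, 0, 0, -0.038, 100], [0.295, 0.453, 1, 0, 0, -0.038, 100], [0.295, 0.453, 1, 0, 0, -0.038, 100]])

```text
time: 3.78
ee_pos: [0.535, -0.251, 0.157]
eef_rot: [1.0, 0.029, -0.003, -0.002]
ft_force: [-0.6, -0.2, 1.4]
width: 0.0867
```

```bash
python3 - <<'E'
from h import *
p=eyes.camera("wrist"); save(p,"w2.png",s=1.56)
import pickle; pickle.dump(p,open("P2.pkl","wb"))
hsv=cv2.cvtColor(p["image"],cv2.COLOR_RGB2HSV);H,S,V=[hsv[...,i].astype(int) for i in range(3)]
for l,z in (("hook",.024),("hook_tip",.002)):
    print(l,[(np.round(d["xy"],1),round(d["p"],2),onz(p,d["xy"],z)[:2]) for d in eyes.landmark_of(p,l)])
rows([.537,-.2523,.027],.059); s=r.read_state();print(s["ee_pos"],s["ft_force"],s["time"])
E
```

```text
hook [(array([254.2, 206.2]), 0.73, array([ 0.509 , -0.2535]))]
hook_tip [(array([233.8, 296.7]), 0.76, array([ 0.3793, -0.2356]))]
row [-0.0103  0.0015  0.6816] [ 0.001  -0.002   0.0005]
[ 0.5386 -0.2517  0.1633] [-0.1197 -0.5406  0.9705] 3.925
```

View pics/w2.png

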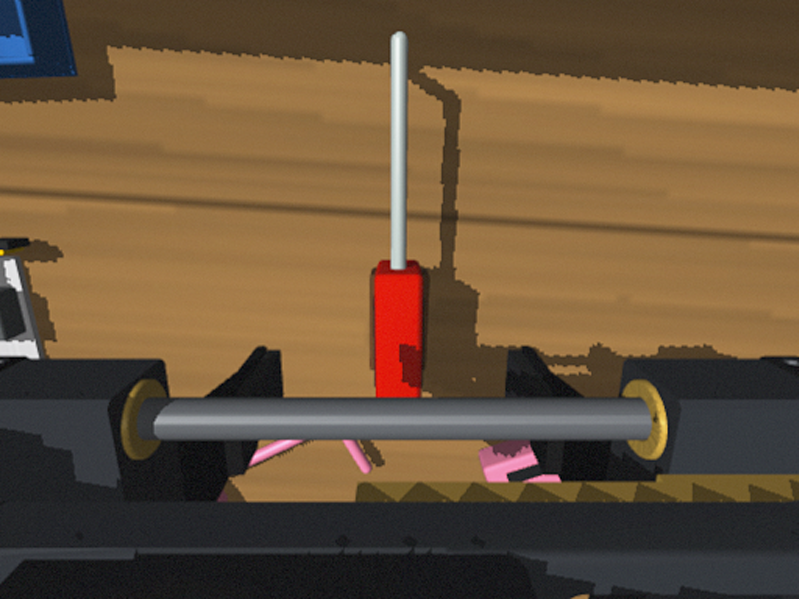

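The jaws are centred on the red grip at (398,330), aligned with the rod. Descending and gripping.

Emit:
play_rows(motion=[[-0.01, 0, 0.25, 0, 0, 0, 100], [-0.01, 0, 0.45, 0, 0, 0, 100], [-0.01, 0, 0.6, 0, 0, 0, 100], [-0.01, 0, 0.682, 0, 0, 0, 100], [-0.01, 0, 0.682, 0, 0, 0, 100]])

```text
time: 4.55
ee_pos: [0.5359, -0.2518, 0.025]
eef_rot: [1.0, 0.03, 0.0, 0.0]
ft_force: [-0.7, 1.1, 1.2]
width: 0.0869
```

Emit:
play_rows(motion=[[0, 0, 0, 0, 0, 0, 30], [0, 0, 0, 0, 0, 0, 15], [0, 0, 0, 0, 0, 0, 10], [0, 0, 0, 0, 0, 0, 10], [0, 0, 0, 0, 0, 0, 10]], squeeze=50)

```text
time: 5.18
ee_pos: [0.5354, -0.2517, 0.0242]
eef_rot: [1.0, 0.03, 0.0, 0.0]
ft_force: [-0.4, -0.6, 0.6]
width: 0.0451
```

```bash
python3 - <<'E'
from h import *
s=r.read_state();print({k:s[k] for k in ("ee_pos","eef_rot","ft_force","width","time")})
E
```

```text
{'ee_pos': array([ 0.5354, -0.2517,  0.0242]), 'eef_rot': array([0.9996, 0.0297, 0.    , 0.0001]), 'ft_force': array([-0.4242, -0.6194,  0.5784]), 'width': 0.045149248582273996, 'time': 5.175}
```

Emit:
play_rows(motion=[[0, 0, -0.02, 0, 0, 0, 60], [0, 0, -0.02, 0, 0, 0, 60], [0, 0, -0.02, 0, 0, 0, 60]])

```text
time: 5.55
ee_pos: [0.5354, -0.2517, 0.0282]
eef_rot: [1.0, 0.03, 0.0, 0.0]
ft_force: [-0.5, 0.4, 0.3]
width: 0.0516
```

Emit:
play_rows(motion=[[0, 0, 0, 0, 0, 0, 10], [0, 0, 0, 0, 0, 0, 10], [0, 0, 0, 0, 0, 0, 10], [0, 0, 0, 0, 0, 0, 10], [0, 0, 0, 0, 0, 0, 10]], squeeze=55)

```text
time: 6.18
ee_pos: [0.5354, -0.2518, 0.0281]
eef_rot: [1.0, 0.03, 0.0, 0.0]
ft_force: [0.8, -1.1, -1.1]
width: 0.0275
```

Emit:
play_rows(motion=[[0, 0, 0, 0, 0, 0, 10], [0, 0, 0, 0, 0, 0, 10], [0, 0, 0, 0, 0, 0, 10]])

```text
time: 6.55
ee_pos: [0.5354, -0.2517, 0.0282]
eef_rot: [1.0, 0.03, -0.0, 0.0]
ft_force: [0.1, -0.9, -1.1]
width: 0.0272
```

```bash
python3 - <<'E'
from h import *
s=r.read_state();print({k:s[k] for k in ("ee_pos","eef_rot","ft_force","width","time")})
E
```

```text
{'ee_pos': array([ 0.5354, -0.2517,  0.0282]), 'eef_rot': array([ 0.9996,  0.0297, -0.    ,  0.    ]), 'ft_force': array([ 0.0806, -0.9496, -1.0529]), 'width': 0.02723863128555713, 'time': 6.55}
```

Emit:
play_rows(motion=[[0, 0, -0.1, 0, 0, 0, 10], [0, 0, -0.26, 0, 0, 0, 10], [0, -0.15, -0.26, 0, 0, 0, 10], [0, -0.35, -0.26, 0, 0, 0, 10], [0, -0.55, -0.26, 0, 0, 0, 10]])

```text
time: 7.18
ee_pos: [0.529, -0.1406, 0.0815]
eef_rot: [1.0, 0.03, 0.0, 0.0]
ft_force: [0.8, 1.1, -2.7]
width: 0.0278
```

```bash
python3 - <<'E'
from h import *
rows([.5415,.0473,.081],.0594); print(r.read_state()["ft_force"])
E
```

```text
row [ 0.1183 -0.9341  0.0023] [ 0.0002 -0.0006 -0.    ]
[ 0.7917  1.1346 -2.6886]
```

Emit:
play_rows(motion=[[0.03, -0.25, 0, 0, 0, 0, 10], [0.07, -0.5, 0, 0, 0, 0, 10], [0.12, -0.75, 0, 0, 0, 0, 10], [0.118, -0.934, 0, 0, 0, 0, 10], [0.118, -0.934, 0, 0, 0, 0, 10]])

```text
time: 7.8
ee_pos: [0.5411, 0.0501, 0.0815]
eef_rot: [0.999, 0.033, 0.0, -0.001]
ft_force: [-0.4, -0.8, -2.2]
width: 0.028
```

```bash
python3 - <<'E'
from h import *
import pickle
P={n:eyes.camera(n) for n in ("wrist","side")}; pickle.dump(P,open("P3.pkl","wb"))
a=P["wrist"]["image"][0:260,80:400,::-1]; b=P["side"]["image"][100:300,200:400,::-1]
cv2.imwrite("pics/w3.png",np.hstack([cv2.resize(a,(640,520)),]))
cv2.imwrite("pics/s3.png",cv2.resize(b,(600,600),interpolation=cv2.INTER_CUBIC))
for n in P:
  for l,z in (("hook_tip",.055),("tray_front",.036),("tray",0),("socket",.004)):
    print(n,l,[(np.round(d["xy"],1),round(d["p"],2),onz(P[n],d["xy"],z)[:2]) for d in eyes.landmark_of(P[n],l)][:2])
s=r.read_state();print(s["ee_pos"],s["ft_force"],s["time"])
E
```

```text
wrist hook_tip []
wrist tray_front [(array([311.4,  59.3]), 0.84, array([0.6489, 0.0189]))]
wrist tray [(array([260.4, 207.4]), 0.7, array([0.5325, 0.0431]))]
wrist socket []
side hook_tip [(array([231.6, 311.7]), 0.87, array([ 0.3813, -0.2654])), (array([304.6, 185.1]), 0.64, array([0.6754, 0.0534]))]
side tray_front [(array([299.2, 197.5]), 0.89, array([0.651 , 0.0301])), (array([334.7, 149.5]), 0.7, array([0.8361, 0.1969]))]
side tray [(array([312.8, 205.6]), 0.71, array([0.6904, 0.0217]))]
side socket [(array([326.6, 209.2]), 0.51, array([ 0.7192, -0.0075]))]
[0.5414 0.0455 0.0802] [-0.7214  0.0797 -2.2994] 8.3
```

View pics/w3.png

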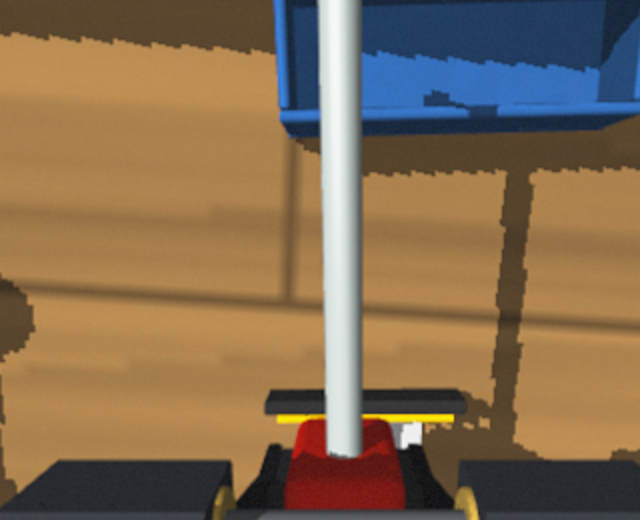

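View pics/s3.png

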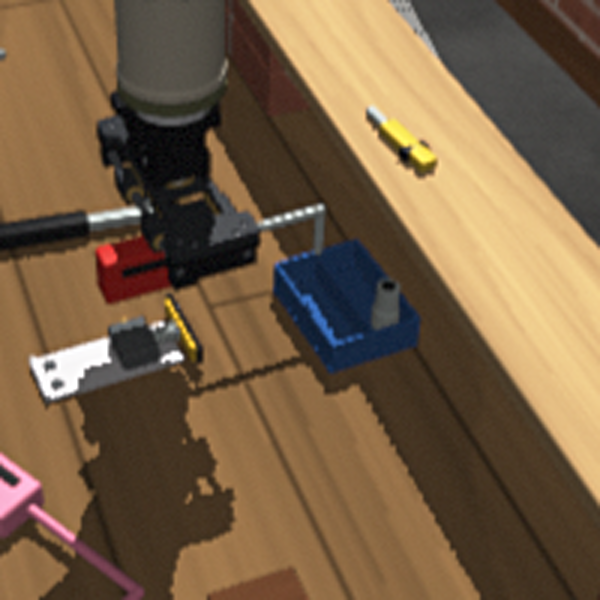

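The tip hangs over the tray's front half (side crop: tip at (320,245), tray front wall at (275..330,270..365)). The socket is upright at (387,300).

```bash
python3 - <<'E'
from h import *
import pickle
p=pickle.load(open("P3.pkl","rb"))["wrist"]
f=lambda x,y,z:onz(p,(80+x/2,y/2),z)
a,b=f(265,393,.025),f(467,391,.025);print("plate",a,b,(a+b)/2,np.degrees(np.arctan2(b[0]-a[0],a[1]-b[1])))
c,d=f(283,117,.036),f(640,106,.036);print("tray corner",c,d,np.degrees(np.arctan2(d[0]-c[0],c[1]-d[1])))
rows([.5425,.0463,.034],.0594)
E
```

```text
plate [0.5474 0.0825 0.025 ] [0.5533 0.0036 0.025 ] [0.5504 0.043  0.025 ] 4.300645125555823
tray corner [0.6456 0.0778 0.036 ] [ 0.6564 -0.0383  0.036 ] 5.3073638780504755
row [ 0.0059 -0.0038  0.2309] [ 0.0001  0.     -0.0005]
```

Emit:
play_rows(motion=[[0.01, 0, 0.06, 0, 0, 0, 10], [0.01, 0, 0.12, 0, 0, 0, 10], [0.01, 0, 0.18, 0, 0, 0, 10], [0.01, 0, 0.23, 0, 0, 0, 10], [0.01, 0, 0.23, 0, 0, 0, 10]])

```text
time: 8.93
ee_pos: [0.5427, 0.0461, 0.0331]
eef_rot: [1.0, 0.03, -0.001, -0.0]
ft_force: [0.8, 0.0, -3.3]
width: 0.0275
```

Emit:
play_rows(motion=[[0, -0.02, 0, 0, 0, 0, 10], [0, -0.035, 0, 0, 0, 0, 10], [0, -0.05, 0, 0, 0, 0, 10], [0, -0.06, 0, 0, 0, 0, 10], [0, -0.06, 0, 0, 0, 0, 10]])

```text
time: 9.55
ee_pos: [0.5426, 0.0583, 0.0342]
eef_rot: [1.0, 0.03, 0.0, 0.0]
ft_force: [-0.1, -0.6, -2.2]
width: 0.028
```

```bash
python3 - <<'E'
from h import *
s=r.read_state();print(s["ee_pos"],s["ft_force"],s["time"])
E
```

```text
[0.5426 0.0583 0.0342] [-0.083  -0.5556 -2.2344] 9.55
```

Emit:
play_rows(motion=[[0, -0.015, 0, 0, 0, 0, 10], [0, -0.03, 0, 0, 0, 0, 10], [0, -0.045, 0, 0, 0, 0, 10], [0, -0.06, 0, 0, 0, 0, 10], [0, -0.075, 0, 0, 0, 0, 10]], squeeze=60)

```text
time: 10.18
ee_pos: [0.5418, 0.0726, 0.0341]
eef_rot: [1.0, 0.029, 0.0, 0.0]
ft_force: [0.2, -4.3, -3.1]
width: 0.0279
```

```bash
cat > chk.py <<'E'
from h import *
import sys,pickle
# measure tray front-edge / plate in wrist view by colour
p=eyes.camera("wrist"); s=r.read_state()
print(s["ee_pos"],R.from_quat(s["eef_rot"]).as_euler('xyz',degrees=True),s["ft_force"],s["torque"],s["time"],s["width"])
pickle.dump(p,open("last.pkl","wb"))
q=eyes.camera("side")
if len(sys.argv)>1:
    a=cv2.resize(p["image"][0:260,60:440,::-1],None,fx=1.25,fy=1.25); b=cv2.resize(q["image"][130:280,210:360,::-1],(325,325),interpolation=cv2.INTER_CUBIC)
    cv2.imwrite("pics/%s.png"%sys.argv[1],np.hstack([a,b]))
E
python3 chk.py w4
```

```text
[0.5417 0.0734 0.0342] [179.9965  -0.0054   3.3985] [ 1.1397 -3.0462 -3.3994] [-0.8092 -0.1834 -0.5511] 10.225 0.02782319802295466
```

View pics/w4.png

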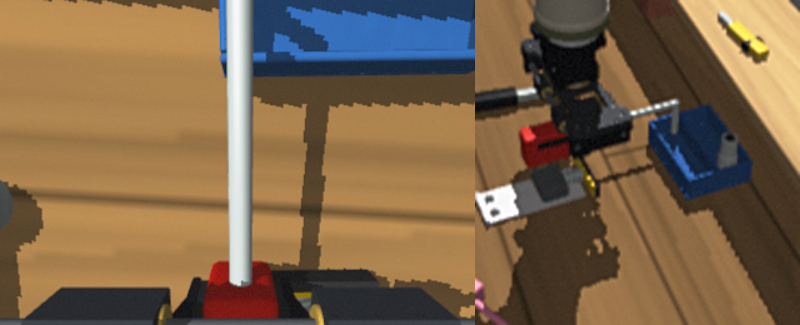

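Emit:
play_rows(motion=[[0, -0.015, 0, 0, 0, 0, 10], [0, -0.03, 0, 0, 0, 0, 10], [0, -0.045, 0, 0, 0, 0, 10], [0, -0.06, 0, 0, 0, 0, 10], [0, -0.06, 0, 0, 0, 0, 10]])

```text
time: 10.9
ee_pos: [0.5409, 0.0856, 0.0341]
eef_rot: [1.0, 0.03, 0.0, -0.0]
ft_force: [0.3, -3.7, -3.6]
width: 0.0276
```

```bash
python3 chk.py; python3 - <<'E'
from h import *
import pickle
p=pickle.load(open("last.pkl","rb")); im=p["image"]
hsv=cv2.cvtColor(im,cv2.COLOR_RGB2HSV);H,S,V=[hsv[...,i].astype(int) for i in range(3)]
# bottom-most blue pixel per column -> front face bottom edge (z=0)
m=(H>100)&(H<125)&(S>150)&(V>40)
pts=[]
for c in range(512):
    y=np.nonzero(m[:140,c])[0]
    if len(y)>3: pts.append((c,y.max()+.5))
pts=np.array(pts);print(pts[:6].astype(int).tolist(),pts[-3:].astype(int).tolist(),len(pts))
W=np.array([onz(p,q,0)[:2] for q in pts]);k=np.polyfit(W[:,1],W[:,0],1)
for _ in range(4):
    e=abs(np.polyval(k,W[:,1])-W[:,0]);k=np.polyfit(W[e<.002,1],W[e<.002,0],1)
print("bottom edge yaw deg",np.degrees(np.arctan(-k[0])),"n",(e<.002).sum(),"ends",W[e<.002][0],W[e<.002][-1])
E
```

```text
[0.5409 0.0855 0.0341] [-179.9839   -0.0023    3.4543] [ 0.3619 -3.093  -2.9735] [-0.6187 -0.1674 -0.3479] 10.95 0.027471849208222602
[[234, 46], [235, 50], [236, 53], [237, 56], [238, 60], [239, 60]] [[477, 16], [478, 11], [479, 6]] 224
bottom edge yaw deg 3.295294365125983 n 189 ends [0.6433 0.1012] [ 0.6527 -0.0291]
```

```bash
cat > corner.py <<'E'
from h import *
import pickle
p=pickle.load(open("last.pkl","rb")); im=p["image"]
hsv=cv2.cvtColor(im,cv2.COLOR_RGB2HSV);H,S,V=[hsv[...,i].astype(int) for i in range(3)]
m=(H>100)&(H<125)&(S>150)&(V>40)
# top rim front edge: bright rim -> dark front face transition
g=V.astype(float); E=[]
for c in range(512):
    y=np.nonzero(m[:200,c])[0]
    if len(y)<8: continue
    b=y.max(); lo=max(b-16,1); d=g[lo+1:b-1,c]-g[lo:b-2,c]
    if len(d)<3: continue
    i=np.argmin(d); E.append((c,lo+i+.5,b))
E=np.array(E); W=np.array([onz(p,q[:2],.036)[:2] for q in E]);k=np.polyfit(W[:,1],W[:,0],1)
k=np.array([-.058,np.median(W[:,0]+.058*W[:,1])])
for _ in range(6):
    e=abs(np.polyval(k,W[:,1])-W[:,0]);k=np.polyfit(W[e<.002,1],W[e<.002,0],1)
g2=W[e<.002]; print("top front edge yaw",np.degrees(np.arctan(-k[0])),"n",len(g2),"ends",g2[0],g2[-1],"len",np.linalg.norm(g2[0]-g2[-1]),"mid",(g2[0]+g2[-1])/2)
E
python3 corner.py; python3 - <<'E'
import pickle; P=pickle.load(open('P1.pkl','rb'))['wrist'];pickle.dump(P,open('last.pkl','wb'))
E
python3 corner.py
```

```text
top front edge yaw 2.737045986441027 n 202 ends [0.643  0.0995] [ 0.6488 -0.0124] len 0.11211997902236674 mid [0.6459 0.0435]
top front edge yaw 4.839500928969356 n 70 ends [0.6455 0.0672] [ 0.6545 -0.0399] len 0.10744179270377799 mid [0.65   0.0136]
```

Emit:
play_rows(motion=[[0, -0.008, 0, 0, 0, 0, 10], [0, -0.016, 0, 0, 0, 0, 10], [0, -0.024, 0, 0, 0, 0, 10], [0, -0.024, 0, 0, 0, 0, 10]])

```text
time: 11.5
ee_pos: [0.5407, 0.09, 0.0341]
eef_rot: [1.0, 0.03, 0.0, -0.0]
ft_force: [0.4, -4.1, -2.7]
width: 0.0277
```

Emit:
play_rows(motion=[[0, 0.03, 0, 0, 0, 0, 10], [0, 0.1, 0, 0, 0, 0, 10], [-0.04, 0.19, 0, 0, 0, 0, 10], [-0.08, 0.25, 0, 0, 0, 0, 10], [-0.09, 0.25, 0, 0, 0, 0, 10]])

```text
time: 12.12
ee_pos: [0.525, 0.0371, 0.0341]
eef_rot: [1.0, 0.029, -0.0, 0.0]
ft_force: [-0.0, -0.5, -2.3]
width: 0.0275
```

```bash
python3 chk.py w5; python3 corner.py
```

```text
[0.5252 0.0382 0.0342] [179.9849   0.0043   3.3472] [ 0.1801  0.6912 -2.0059] [ 0.0568 -0.0223 -0.0138] 12.175 0.027681107685738917
top front edge yaw 3.1575954447993904 n 114 ends [0.6403 0.0937] [ 0.6431 -0.0025] len 0.09620308046190762 mid [0.6417 0.0456]
```

View pics/w5.png

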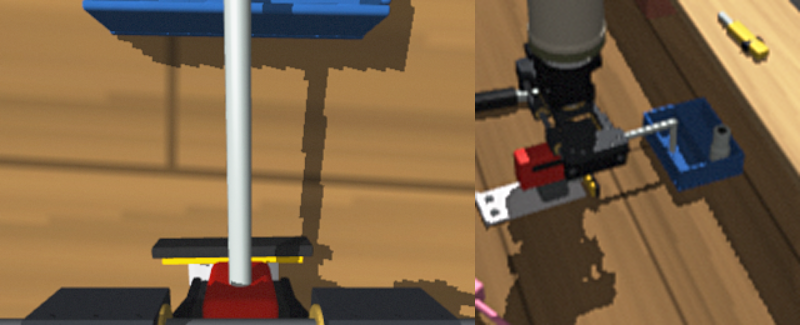

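```bash
python3 - <<'E'
from h import *
import pickle
p=pickle.load(open("last.pkl","rb"))
f=lambda x,y,z:onz(p,(60+x/1.25,y/1.25),z)[:2]
def rep(n,a,b): print(n,a,b,"mid",(a+b)/2,"len",np.linalg.norm(a-b),"yaw",np.degrees(np.arctan2(b[0]-a[0],a[1]-b[1])))
rep("plate",f(152,240,.025),f(313,239,.025))
rep("tray bot",f(114,35,0),f(362,40,0))
rep("tray top",f(83,7,.036),f(391,6,.036))
g=cv2.cvtColor(p["image"],cv2.COLOR_RGB2BGR)
E
```

```text
plate [0.5479 0.0823] [0.5528 0.0038] mid [0.5504 0.043 ] len 0.07865439822119151 yaw 3.5822012689694596
tray bot [0.6425 0.1054] [ 0.6471 -0.0144] mid [0.6448 0.0455] len 0.11990037355989282 yaw 2.2117516028974213
tray top [0.6434 0.1054] [ 0.6505 -0.0135] mid [0.647 0.046] len 0.11906801761026484 yaw 3.415431790448074
```

Emit:
play_rows(motion=[[-0.025, 0, 0, 0, 0, 0, 10], [-0.045, 0, 0, 0, 0, 0, 10], [-0.06, 0, 0, 0, 0, 0, 10], [-0.08, 0, 0, 0, 0, 0, 10], [-0.1, -0.001, 0, 0, 0, 0, 10]])

```text
time: 12.85
ee_pos: [0.5059, 0.0378, 0.0343]
eef_rot: [1.0, 0.03, 0.0, 0.0]
ft_force: [4.5, -0.6, -3.9]
width: 0.0279
```

Emit:
play_rows(motion=[[-0.025, -0.001, 0, 0, 0, 0, 10], [-0.05, -0.002, 0, 0, 0, 0, 10], [-0.075, -0.003, 0, 0, 0, 0, 10], [-0.1, -0.004, 0, 0, 0, 0, 10], [-0.125, -0.005, 0, 0, 0, 0, 10]])

```text
time: 13.48
ee_pos: [0.4805, 0.0373, 0.0342]
eef_rot: [1.0, 0.03, 0.0, 0.0]
ft_force: [4.0, 0.5, -3.0]
width: 0.0278
```

Emit:
play_rows(motion=[[-0.025, -0.001, 0, 0, 0, 0, 10], [-0.05, -0.002, 0, 0, 0, 0, 10], [-0.075, -0.003, 0, 0, 0, 0, 10], [-0.1, -0.004, 0, 0, 0, 0, 10], [-0.125, -0.005, 0, 0, 0, 0, 10]])

```text
time: 14.1
ee_pos: [0.4555, 0.0369, 0.0342]
eef_rot: [1.0, 0.03, 0.0, 0.0]
ft_force: [4.1, -0.1, -2.7]
width: 0.0278
```

```bash
python3 chk.py w6
```

```text
[0.4549 0.0369 0.0341] [179.9871   0.0168   3.4166] [ 1.7308 -0.423  -1.6219] [ 0.0561 -0.7229 -0.0407] 14.15 0.027678128043029555
```

View pics/w6.png

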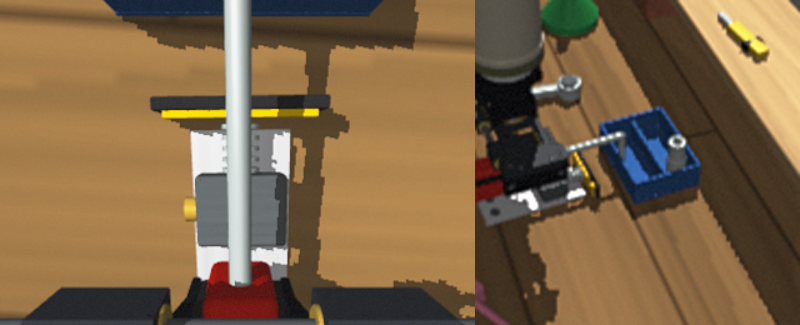

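```bash
cat > fr.py <<'E'
from h import *
import pickle
p=pickle.load(open("last.pkl","rb"))
def rep(n,a,b): print(n,(a+b)/2,"len",np.linalg.norm(a-b),"yaw",np.degrees(np.arctan2(b[0]-a[0],a[1]-b[1]))); return (a+b)/2
hsv=cv2.cvtColor(p["image"],cv2.COLOR_RGB2HSV);H,S,V=[hsv[...,i].astype(int) for i in range(3)]
m=((H>100)&(H<130)&(S>130)&(V>25))[:130]
c=[(x,np.nonzero(m[:,x])[0].max()+.5) for x in range(60,440) if m[:,x].sum()>1]
print("blue cols",c[0],c[len(c)//4],c[len(c)//2],c[-1])
ym=max(y for _,y in c); lo=[q for q in c if q[1]>ym-5]
print("bottom run",lo[0],lo[-1])
a,b=[onz(p,q,0)[:2] for q in (lo[0],lo[-1])]; t=rep("tray bottom",a,b)
E
python3 fr.py; python3 - <<'E'
from fr import *
f=lambda x,y,z:onz(p,(60+x/1.25,y/1.25),z)[:2]
q=rep("plate",f(151,97,.025),f(330,96,.025))
s=rep("strip far",f(192,131,.005),f(291,131,.005))
d=t-q; n=np.radians(3.4); print("along",d@[np.cos(n),np.sin(n)],"lat",d@[-np.sin(n),np.cos(n)])
E
```

```text
blue cols (145, np.float64(1.5)) (194, np.float64(11.5)) (267, np.float64(11.5)) (364, np.float64(1.5))
bottom run (201, np.float64(87.5)) (282, np.float64(86.5))
tray bottom [0.5425 0.0495] len 0.051470119131469254 yaw 4.028561494429429
blue cols (145, np.float64(1.5)) (194, np.float64(11.5)) (267, np.float64(11.5)) (364, np.float64(1.5))
bottom run (201, np.float64(87.5)) (282, np.float64(86.5))
tray bottom [0.5425 0.0495] len 0.051470119131469254 yaw 4.028561494429429
plate [0.5462 0.0428] len 0.07871049356605615 yaw 3.6620187840834335
strip far [0.532  0.0414] len 0.049823134428640524 yaw 3.360709038468215
along -0.0032770897033498544 lat 0.006898052636548185
```

```bash
sed -i 's/\[:130\]/[:40]/; s/ym-5/ym-1.2/' fr.py; python3 - <<'E'
from fr import *
q=np.array([.5462,.0428]); d=t-q; n=np.radians(3.5); print("along",d@[np.cos(n),np.sin(n)],"lat",d@[-np.sin(n),np.cos(n)])
ly=np.array(lo); 
print(np.array([(x,y) for x,y in c if y>6]).astype(int)[::12].tolist(), [x for x,y in c if y>10][0::200])
E
```

```text
blue cols (145, np.float64(1.5)) (194, np.float64(11.5)) (267, np.float64(11.5)) (364, np.float64(1.5))
bottom run (153, np.float64(11.5)) (355, np.float64(11.5))
tray bottom [0.5852 0.0441] len 0.12028974963920427 yaw 3.368193582972871
along 0.03903616281204562 lat -0.001086131327479231
[[150, 6], [162, 11], [174, 11], [186, 11], [198, 11], [210, 11], [222, 11], [234, 11], [270, 11], [282, 11], [294, 11], [306, 11], [318, 11], [330, 11], [342, 11], [354, 11]] [152]
```

Tray: yaw 3.4° against the plate's 3.5°, lateral error -1 mm, and about 39 mm to go. The drag is about 4 N.

Emit:
play_rows(motion=[[-0.025, -0.001, 0, 0, 0, 0, 10], [-0.05, -0.002, 0, 0, 0, 0, 10], [-0.075, -0.003, 0, 0, 0, 0, 10], [-0.1, -0.004, 0, 0, 0, 0, 10], [-0.12, -0.005, 0, 0, 0, 0, 10]])

```text
time: 14.82
ee_pos: [0.4313, 0.0364, 0.0341]
eef_rot: [1.0, 0.03, -0.0, 0.0]
ft_force: [4.4, -0.3, -3.4]
width: 0.028
```

Emit:
play_rows(motion=[[-0.008, 0, 0, 0, 0, 0, 10], [-0.016, 0, 0, 0, 0, 0, 10], [-0.024, 0, 0, 0, 0, 0, 10], [-0.032, 0, 0, 0, 0, 0, 10]])

```text
time: 15.32
ee_pos: [0.4253, 0.0361, 0.0341]
eef_rot: [1.0, 0.03, 0.0, 0.0]
ft_force: [4.0, -0.5, -4.1]
width: 0.0277
```

```bash
python3 - <<'E'
from h import *
s=r.read_state();print(s["ee_pos"],s["ft_force"],s["torque"])
E
```

```text
[0.4253 0.0361 0.0341] [ 4.0174 -0.4608 -4.076 ] [ 0.0327 -0.6985  0.0478]
```

Emit:
play_rows(motion=[[-0.006, 0, 0, 0, 0, 0, 10], [-0.012, 0, 0, 0, 0, 0, 10], [-0.018, 0, 0, 0, 0, 0, 10], [-0.024, 0, 0, 0, 0, 0, 10]])

```text
time: 15.82
ee_pos: [0.4204, 0.0358, 0.0341]
eef_rot: [1.0, 0.03, -0.0, 0.0]
ft_force: [3.4, -0.3, -3.2]
width: 0.0278
```

Emit:
play_rows(motion=[[-0.005, 0, 0, 0, 0, 0, 10], [-0.01, 0, 0, 0, 0, 0, 10], [-0.015, 0, 0, 0, 0, 0, 10]])

```text
time: 16.2
ee_pos: [0.4175, 0.0356, 0.0341]
eef_rot: [1.0, 0.03, 0.0, 0.0]
ft_force: [4.4, 0.7, -4.3]
width: 0.0278
```

Emit:
play_rows(motion=[[-0.005, 0, 0, 0, 0, 0, 10], [-0.01, 0, 0, 0, 0, 0, 10]])

```text
time: 16.45
ee_pos: [0.4158, 0.0355, 0.0342]
eef_rot: [1.0, 0.03, 0.0, -0.0]
ft_force: [7.0, 0.6, -5.6]
width: 0.0276
```

Emit:
play_rows(motion=[[-0.005, 0, 0, 0, 0, 0, 10], [-0.005, 0, 0, 0, 0, 0, 10]])

```text
time: 16.7
ee_pos: [0.4149, 0.0354, 0.0342]
eef_rot: [1.0, 0.03, 0.0, -0.0]
ft_force: [6.3, 0.3, -7.1]
width: 0.0274
```

Emit:
play_rows(motion=[[-0.005, 0, 0, 0, 0, 0, 10], [-0.005, 0, 0, 0, 0, 0, 10]])

```text
time: 16.95
ee_pos: [0.4141, 0.0354, 0.0342]
eef_rot: [1.0, 0.03, 0.001, -0.0]
ft_force: [7.4, 0.7, -8.5]
width: 0.0278
```

```bash
python3 chk.py w7; python3 fr.py
```

```text
[0.4141 0.0354 0.0342] [-179.9932   -0.0694    3.4031] [ 6.8157  0.7317 -7.11  ] [ 0.0473 -1.2055 -0.0326] 17.0 0.02722254950099284
blue cols (143, np.float64(1.5)) (159, np.float64(13.5)) (176, np.float64(13.5)) (362, np.float64(1.5))
bottom run (152, np.float64(12.5)) (177, np.float64(12.5))
tray bottom [0.5403 0.0959] len 0.01491198304898437 yaw 3.359735889923141
```

View pics/w7.png

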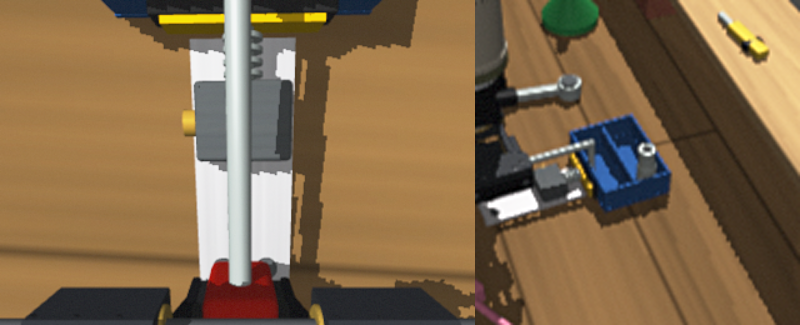

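The tray is flat against the plate and centred (plate (160..327,20), side crop shows the socket upright). The downward load on the hook is growing because the tip drags upwards on the wall, so I'll ease the tool down a little before pressing further.

Emit:
play_rows(motion=[[0, 0, 0.004, 0, 0, 0, 10], [0, 0, 0.008, 0, 0, 0, 10], [0, 0, 0.008, 0, 0, 0, 10]])

```text
time: 17.42
ee_pos: [0.414, 0.0354, 0.0328]
eef_rot: [1.0, 0.03, 0.001, 0.0]
ft_force: [4.0, -0.1, -1.1]
width: 0.0275
```

```bash
cat > st.py <<'E'
from h import *
F=[];T=[]
for _ in range(4):
    eyes.camera("side"); s=r.read_state(); F.append(s["ft_force"]);T.append(s["torque"])
print(s["ee_pos"],"F",np.mean(F,0),"T",np.mean(T,0),s["time"],s["width"])
E
python3 st.py
```

```text
[0.414  0.0354 0.0328] F [ 4.4363  0.1844 -1.0572] T [ 0.1079 -1.3765 -0.0215] 17.625 0.027583480842134984
```

Emit:
play_rows(motion=[[-0.005, 0, 0.001, 0, 0, 0, 10], [-0.01, 0, 0.002, 0, 0, 0, 10], [-0.01, 0, 0.002, 0, 0, 0, 10]])

```text
time: 18.0
ee_pos: [0.4132, 0.0354, 0.0327]
eef_rot: [1.0, 0.03, 0.002, -0.0]
ft_force: [10.3, 0.4, -4.4]
width: 0.0276
```

Emit:
play_rows(motion=[[-0.005, 0, 0.001, 0, 0, 0, 10], [-0.01, 0, 0.002, 0, 0, 0, 10], [-0.01, 0, 0.002, 0, 0, 0, 10]])

```text
time: 18.38
ee_pos: [0.4119, 0.0353, 0.0325]
eef_rot: [1.0, 0.03, 0.002, -0.0]
ft_force: [13.0, 0.2, -3.9]
width: 0.0278
```

```bash
python3 st.py
```

```text
[0.4119 0.0354 0.0326] F [12.8221  0.3561 -4.5584] T [ 0.0953 -2.816  -0.0463] 18.575 0.02780654829050195
```

Emit:
play_rows(motion=[[-0.003, 0, 0.001, 0, 0, 0, 10], [-0.005, 0, 0.002, 0, 0, 0, 10], [-0.005, 0, 0.002, 0, 0, 0, 10]])

```text
time: 18.95
ee_pos: [0.4115, 0.0354, 0.0324]
eef_rot: [1.0, 0.03, 0.003, -0.0]
ft_force: [15.0, 0.3, -5.3]
width: 0.0276
```

```bash
python3 st.py; python3 chk.py w8
```

```text
[0.4115 0.0353 0.0324] F [14.6335  0.4384 -4.6246] T [ 0.0994 -3.2104 -0.0725] 19.15 0.028009419086617957
[0.4115 0.0354 0.0324] [-179.9707   -0.3431    3.3946] [13.7719  0.6907 -4.8878] [ 0.119  -3.2268 -0.0508] 19.2 0.027598055710277174
```

View pics/w8.png

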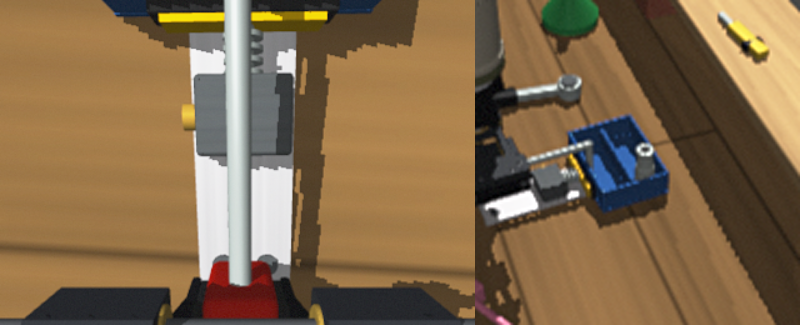

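```bash
python3 - <<'E'
from h import *
import pickle
p8=pickle.load(open("last.pkl","rb"))
import cv2
im=p8["image"]
# edge profile along columns left of the rod
def prof(im,c0,c1,r0,r1):
    return im[r0:r1,c0:c1].astype(int).mean(1)
hsv=cv2.cvtColor(im,cv2.COLOR_RGB2HSV)
y=(hsv[...,0]>20)&(hsv[...,0]<32)&(hsv[...,1]>200)&(hsv[...,2]>180)
ys=np.nonzero(y[:40])[0];print("yellow rows",ys.min(),ys.max())
print(prof(im,218,236,45,72)[:,2].astype(int).tolist())
w6=cv2.imread("pics/w6.png")[:,:475]; h6=cv2.cvtColor(w6,cv2.COLOR_BGR2HSV)
y6=(h6[...,0]>20)&(h6[...,0]<32)&(h6[...,1]>200)&(h6[...,2]>180)
ys=np.nonzero(y6[80:140])[0]+80;print("w6 yellow",ys.min()/1.25,ys.max()/1.25)
print((np.arange(150,185)[:,None],w6[150:185,200:220,0].astype(int).mean(1).astype(int).tolist())[1])
w8=cv2.imread("pics/w8.png");print(w8[55:90,200:220,0].astype(int).mean(1).astype(int).tolist())
E
```

```text
yellow rows 9 17
[241, 241, 241, 241, 241, 241, 241, 241, 241, 241, 241, 242, 245, 223, 134, 106, 116, 117, 113, 115, 117, 118, 117, 116, 116, 116, 115]
w6 yellow 87.2 94.4
[240, 240, 240, 240, 240, 240, 239, 239, 239, 240, 239, 239, 239, 239, 239, 239, 239, 239, 239, 239, 241, 235, 193, 125, 61, 71, 91, 106, 113, 114, 115, 114, 114, 114, 115]
[242, 241, 242, 241, 241, 241, 241, 241, 241, 241, 241, 241, 241, 241, 241, 242, 244, 234, 196, 131, 110, 113, 117, 118, 116, 116, 116, 117, 118, 117, 116, 116, 116, 115, 115]
```

```bash
python3 - <<'E'
from h import *
import pickle
p=pickle.load(open("last.pkl","rb"))
g=lambda r1,r2,d=0: (onz(p,(230,r1+d),.025)-onz(p,(230,r2+d),.025))[0]
c=-p["R"].T@p["t"]; print("cam z",c[2])
print("unpressed",g(94.9,138),g(94.9,138,1.7),"now",g(17.4,58.7))
E
```

```text
cam z 0.19489351036722055
unpressed 0.02353362634743117 0.023605149691108496 now 0.01969914906630965
```

Emit:
play_rows(motion=[[0, 0, 0, 0, 0, 0, 10], [0, 0, 0, 0, 0, 0, 10], [0, 0, 0, 0, 0, 0, 10], [0, 0, 0, 0, 0, 0, 10], [0, 0, 0, 0, 0, 0, 10]])

```text
time: 19.88
ee_pos: [0.4115, 0.0354, 0.0324]
eef_rot: [1.0, 0.03, 0.003, -0.0]
ft_force: [14.8, 0.5, -4.2]
width: 0.0273
```

Emit:
play_rows(motion=[[-0.002, 0, 0.001, 0, 0, 0, 10], [-0.002, 0, 0.001, 0, 0, 0, 10], [-0.002, 0, 0.001, 0, 0, 0, 10], [-0.002, 0, 0.001, 0, 0, 0, 10], [-0.002, 0, 0.001, 0, 0, 0, 10]])

```text
time: 20.5
ee_pos: [0.4113, 0.0354, 0.0323]
eef_rot: [1.0, 0.03, 0.003, -0.0]
ft_force: [15.8, 1.0, -4.9]
width: 0.0279
```

Emit:
play_rows(motion=[[0, 0, 0, 0, 0, 0, 10], [0, 0, 0, 0, 0, 0, 10], [0, 0, 0, 0, 0, 0, 10], [0, 0, 0, 0, 0, 0, 10], [0, 0, 0, 0, 0, 0, 10]])

```text
time: 21.12
ee_pos: [0.4113, 0.0354, 0.0323]
eef_rot: [1.0, 0.03, 0.003, -0.0]
ft_force: [15.2, 0.4, -5.1]
width: 0.0278
```

Emit:
play_rows(motion=[[0.001, 0, 0, 0, 0, 0, 10], [0.003, 0, 0, 0, 0, 0, 10], [0.005, 0, 0, 0, 0, 0, 10], [0.007, 0, 0, 0, 0, 0, 10], [0.009, 0, 0, 0, 0, 0, 10]])

```text
time: 21.75
ee_pos: [0.4114, 0.0353, 0.0319]
eef_rot: [1.0, 0.03, 0.001, -0.0]
ft_force: [5.6, -0.4, 1.5]
width: 0.0273
```

Emit:
play_rows(motion=[[0.002, 0, -0.001, 0, 0, 0, 10], [0.004, 0, -0.002, 0, 0, 0, 10], [0.006, 0, -0.003, 0, 0, 0, 10], [0.008, 0, -0.004, 0, 0, 0, 10], [0.01, 0, -0.005, 0, 0, 0, 10]])

```text
time: 22.38
ee_pos: [0.4123, 0.0353, 0.0323]
eef_rot: [1.0, 0.03, 0.0, -0.0]
ft_force: [5.7, 0.3, -1.6]
width: 0.0276
```

Emit:
play_rows(motion=[[0.002, 0, 0, 0, 0, 0, 10], [0.004, 0, 0, 0, 0, 0, 10], [0.006, 0, 0, 0, 0, 0, 10], [0.008, 0, 0, 0, 0, 0, 10], [0.01, 0, 0, 0, 0, 0, 10]])

```text
time: 23.0
ee_pos: [0.4136, 0.0354, 0.032]
eef_rot: [1.0, 0.03, -0.0, 0.0]
ft_force: [2.5, 0.2, -0.5]
width: 0.0274
```

Emit:
play_rows(motion=[[0.002, 0, 0, 0, 0, 0, 10], [0.004, 0, 0, 0, 0, 0, 10], [0.006, 0, 0, 0, 0, 0, 10], [0.008, 0, 0, 0, 0, 0, 10], [0.01, 0, 0, 0, 0, 0, 10]])

```text
time: 23.62
ee_pos: [0.4154, 0.0354, 0.0319]
eef_rot: [1.0, 0.03, -0.001, 0.0]
ft_force: [0.0, 1.6, -2.6]
width: 0.0278
```

Emit:
play_rows(motion=[[0.004, 0, 0, 0, 0, 0, 10], [0.008, 0, 0, 0, 0, 0, 10], [0.012, 0, 0, 0, 0, 0, 10], [0.018, 0, 0, 0, 0, 0, 10], [0.025, 0, 0, 0, 0, 0, 10]])

```text
time: 24.25
ee_pos: [0.421, 0.0358, 0.0321]
eef_rot: [1.0, 0.03, 0.0, 0.0]
ft_force: [-0.0, -0.3, -2.5]
width: 0.0282
```

Emit:
play_rows(motion=[[0.01, 0, 0, 0, 0, 0, 10], [0.02, 0, 0, 0, 0, 0, 10], [0.03, 0, 0, 0, 0, 0, 10], [0.035, 0, 0, 0, 0, 0, 10], [0.035, 0, 0, 0, 0, 0, 10]])

```text
time: 24.88
ee_pos: [0.428, 0.0362, 0.0321]
eef_rot: [1.0, 0.03, 0.0, 0.0]
ft_force: [0.0, 0.1, -3.1]
width: 0.0277
```

```bash
python3 st.py; python3 chk.py w9
```

```text
[0.4278 0.0362 0.0321] F [ 0.1703 -0.127  -2.2598] T [ 0.0196 -0.0152 -0.0128] 25.075 0.027841486362873834
[0.4279 0.0362 0.0321] [179.9931  -0.0027   3.4075] [-0.5889  0.317  -2.5519] [-0.006  -0.0498 -0.0236] 25.125 0.02764527043952209
```

Emit:
play_rows(motion=[[0, 0, -0.05, 0, 0, 0, 10], [0, 0, -0.15, 0, 0, 0, 10], [0, 0, -0.28, 0, 0, 0, 10], [0, 0, -0.36, 0, 0, 0, 10], [0, 0, -0.36, 0, 0, 0, 10]])

```text
time: 25.8
ee_pos: [0.4287, 0.0362, 0.1052]
eef_rot: [1.0, 0.03, 0.001, 0.0]
ft_force: [0.3, -0.2, -2.1]
width: 0.0273
```

Emit:
play_rows(motion=[[0, 0.12, 0, 0, 0, 0, 10], [0, 0.35, 0, 0, 0, 0, 10], [0, 0.6, 0, 0, 0, 0, 10], [0, 0.85, 0, 0, 0, 0, 10], [0.1, 1, 0, 0, 0, 0, 10]])

```text
time: 26.42
ee_pos: [0.4582, -0.1651, 0.1029]
eef_rot: [1.0, 0.028, -0.001, 0.0]
ft_force: [0.5, 2.4, -2.9]
width: 0.0276
```

```bash
python3 - <<'E'
from h import *
s=r.read_state();print(s["ee_pos"],s["ft_force"],s["time"])
rows([.5354,-.2517,.085],.0594)
E
```

```text
[ 0.4582 -0.1651  0.1029] [ 0.5027  2.4181 -2.9006] 26.425
row [0.3611 0.4539 0.0891] [ 0.0003  0.0015 -0.002 ]
```

Emit:
play_rows(motion=[[0.1, 0.15, 0, 0, 0, 0, 10], [0.2, 0.3, 0, 0, 0, 0, 10], [0.3, 0.42, 0.05, 0, 0, 0, 10], [0.361, 0.454, 0.089, 0, 0, 0, 10], [0.361, 0.454, 0.089, 0, 0, 0, 10]])

```text
time: 27.05
ee_pos: [0.5369, -0.2475, 0.0846]
eef_rot: [1.0, 0.03, -0.001, -0.001]
ft_force: [-0.8, -0.0, -2.9]
width: 0.0278
```

```bash
cat > m.py <<'E'
from h import *
P={n:eyes.camera(n) for n in ("side","scene","wrist")}
for l in ("hook_tip","hook","tray","tray_front","socket","buffer"):
  o={}
  for n in P:
    o[n]=[d for d in eyes.landmark_of(P[n],l)][:3]
    print(n,l,[(np.round(d["xy"],1).tolist(),round(d["p"],2),onz(P[n],d["xy"],{"hook":.024,"hook_tip":.002,"tray_front":.036,"socket":.004}.get(l,0))[:2].round(3).tolist()) for d in o[n]])
E
python3 - <<'E'
from h import *
q=eyes.camera("side"); 
print([(np.round(d["xy"],1),round(d["p"],2)) for d in eyes.landmark_of(q,"hook_tip")])
s=r.read_state();print(s["ee_pos"],s["ft_force"])
c=np.cos(.0594),np.sin(.0594); t=s["ee_pos"]+np.array([.1385*c[0],.1385*c[1],-.0262]); print("expected px",proj(q,t),"5mm up",proj(q,t+[0,0,.005]))
rows([.5354,-.2517,.030],.0594)
E
```

```text
[(array([350., 264.]), 0.91)]
[ 0.5368 -0.2473  0.0859] [-0.0864 -0.4669 -2.8404]
expected px [353.0529 264.4545] 5mm up [353.3353 263.0931]
row [-0.008   0.0217  0.2797] [-0.0006  0.0006  0.0008]
```

Emit:
play_rows(motion=[[-0.008, 0.022, 0.05, 0, 0, 0, 10], [-0.008, 0.022, 0.12, 0, 0, 0, 10], [-0.008, 0.022, 0.19, 0, 0, 0, 10], [-0.008, 0.022, 0.24, 0, 0, 0, 10], [-0.008, 0.022, 0.24, 0, 0, 0, 10]])

```text
time: 27.78
ee_pos: [0.5353, -0.2527, 0.0372]
eef_rot: [1.0, 0.03, -0.001, -0.0]
ft_force: [0.2, 1.4, -2.0]
width: 0.0277
```

```bash
python3 - <<'E'
from h import *
s=r.read_state();print(s["ee_pos"],s["ft_force"]); rows([.5354,-.2517,.0286],.0594)
E
```

```text
[ 0.5353 -0.2527  0.0372] [ 0.2051  1.3619 -1.9952]
row [ 0.0011 -0.0048  0.043 ] [-0.0006  0.001   0.0001]
```

Emit:
play_rows(motion=[[0.001, -0.005, 0.015, 0, 0, 0, 10], [0.001, -0.005, 0.03, 0, 0, 0, 10], [0.001, -0.005, 0.038, 0, 0, 0, 10], [0.001, -0.005, 0.042, 0, 0, 0, 10], [0.001, -0.005, 0.042, 0, 0, 0, 10]])

```text
time: 28.4
ee_pos: [0.5361, -0.2521, 0.03]
eef_rot: [1.0, 0.03, 0.0, 0.0]
ft_force: [0.6, -0.8, -1.6]
width: 0.0278
```

```bash
python3 st.py
```

```text
[ 0.5361 -0.2521  0.0301] F [-0.2286 -0.2324 -2.3738] T [ 0.019  -0.0346  0.0056] 28.6 0.02729122682906995
```

Emit:
play_rows(motion=[[-0.002, 0.002, 0.004, 0, 0, 0, 10], [-0.003, 0, 0.008, 0, 0, 0, 10], [-0.003, 0, 0.009, 0, 0, 0, 10], [-0.003, 0, 0.009, 0, 0, 0, 10]])

```text
time: 29.1
ee_pos: [0.5354, -0.2521, 0.0281]
eef_rot: [1.0, 0.03, 0.0, 0.0]
ft_force: [0.6, 0.5, -3.3]
width: 0.0278
```

```bash
python3 st.py
```

```text
[ 0.5355 -0.2521  0.0282] F [ 0.0824 -0.1165 -2.0295] T [ 0.0598 -0.0207 -0.0097] 29.3 0.027697672154017337
```

Emit:
play_rows(motion=[[0, 0, 0.003, 0, 0, 0, 10], [0, 0, 0.004, 0, 0, 0, 10], [0, 0, 0.004, 0, 0, 0, 10]])

```text
time: 29.68
ee_pos: [0.5355, -0.2521, 0.0281]
eef_rot: [1.0, 0.03, 0.0, 0.0]
ft_force: [-3.0, 0.7, 6.6]
width: 0.0275
```

```bash
python3 st.py
```

```text
[ 0.5355 -0.2521  0.0281] F [-4.031   1.5468  6.2857] T [0.3896 0.8747 0.0019] 29.875 0.027670660775532045
```

Emit:
play_rows(motion=[[0, 0, -0.002, 0, 0, 0, 10], [0, 0, -0.002, 0, 0, 0, 10]])

```text
time: 30.12
ee_pos: [0.5355, -0.2521, 0.0281]
eef_rot: [1.0, 0.03, 0.0, 0.0]
ft_force: [-2.8, 1.2, 6.4]
width: 0.0278
```

Emit:
play_rows(motion=[[0, 0, 0, 0, 0, 0, 36], [0, 0, 0, 0, 0, 0, 40], [0, 0, 0, 0, 0, 0, 50], [0, 0, 0, 0, 0, 0, 60], [0, 0, 0, 0, 0, 0, 80]], squeeze=10)

```text
time: 30.75
ee_pos: [0.5355, -0.2521, 0.0277]
eef_rot: [1.0, 0.03, 0.0, 0.0]
ft_force: [-0.1, -0.4, -0.3]
width: 0.055
```

Emit:
play_rows(motion=[[0, 0, 0, 0, 0, 0, 90], [0, 0, 0, 0, 0, 0, 90], [0, 0, -0.05, 0, 0, 0, 90], [0, 0, -0.15, 0, 0, 0, 90], [0, 0, -0.3, 0, 0, 0, 90]])

```text
time: 31.38
ee_pos: [0.5353, -0.252, 0.0893]
eef_rot: [1.0, 0.03, -0.0, -0.0]
ft_force: [0.2, -0.3, 0.3]
width: 0.078
```

Emit:
play_rows(motion=[[0, 0, -0.2, 0, 0, 0, 90], [0, 0, -0.45, 0, 0, 0, 90], [0, 0, -0.7, 0, 0, 0, 90], [-0.2, -0.3, -0.9, 0, 0, 0, 90], [-0.3, -0.5, -1, 0, 0, 0, 90]])

```text
time: 32.0
ee_pos: [0.4719, -0.1596, 0.2878]
eef_rot: [1.0, 0.029, 0.001, 0.0]
ft_force: [0.3, -0.4, 0.3]
width: 0.0782
```

Emit:
play_rows(motion=[[0, 0, -0.2, 0, 0, 0, 90], [0, 0, -0.3, 0, 0, 0, 90], [0, 0, -0.3, 0, 0, 0, 90]])

```text
time: 32.38
ee_pos: [0.473, -0.1604, 0.3478]
eef_rot: [1.0, 0.03, 0.002, 0.001]
ft_force: [-0.1, 0.9, -0.9]
width: 0.0783
```

```bash
python3 m.py; python3 - <<'E'
from seg import *
import pickle
p=eyes.camera("wrist"); pickle.dump(p,open("last.pkl","wb"));pickle.dump(eyes.camera("side"),open("ls.pkl","wb"))
hsv=cv2.cvtColor(p["image"],cv2.COLOR_RGB2HSV);H,S,V=[hsv[...,i].astype(int) for i in range(3)]
red=((H<5)|(H>175))&(S>200)&(V>170); print("grip",line(p,red,.072)[1])
b=(H>100)&(H<125)&(S>130)&(V>40); print("tray rim",line(p,b,.036)[1])
n,_,st,_=cv2.connectedComponentsWithStats(b.astype(np.uint8)); print(st[1:][st[1:,4]>30])
y=(H>20)&(H<32)&(S>200)&(V>180); y[300:]=0; print("yellow",line(p,y,.025)[1])
print(r.read_state()["ee_pos"],r.read_state()["time"])
E
```

```text
side hook_tip [([229.8, 313.7], 0.9, [0.381, -0.236]), ([349.6, 282.3], 0.6, [0.671, -0.246])]
scene hook_tip [([139.4, 128.3], 0.85, [0.415, -0.549]), ([210.5, 149.3], 0.74, [0.376, -0.252])]
wrist hook_tip [([293.3, 208.2], 0.88, [0.377, -0.241]), ([313.1, 28.3], 0.84, [0.673, -0.243]), ([464.6, 195.8], 0.59, [0.419, -0.548])]
side hook [([285.6, 300.7], 0.82, [0.505, -0.258]), ([245.8, 376.1], 0.7, [0.374, -0.391]), ([184.9, 263.8], 0.68, [0.311, -0.085])]
scene hook [([181.7, 135.5], 0.96, [0.385, -0.37]), ([190.1, 170.5], 0.66, [0.515, -0.246]), ([258.9, 155.0], 0.65, [0.332, -0.074])]
wrist hook [([308.8, 136.3], 0.83, [0.51, -0.251]), ([371.8, 217.4], 0.62, [0.376, -0.378]), ([205.1, 235.7], 0.57, [0.323, -0.084])]
side tray [([275.7, 205.6], 0.69, [0.592, 0.055])]
scene tray [([253.5, 224.6], 0.68, [0.591, 0.044])]
wrist tray [([128.4, 76.4], 0.77, [0.586, 0.048])]
side tray_front []
scene tray_front []
wrist tray_front [([123.9, 105.1], 0.81, [0.541, 0.043])]
side socket [([289.1, 210.5], 0.64, [0.619, 0.021]), ([285.8, 303.9], 0.22, [0.507, -0.254])]
scene socket [([242.5, 224.4], 0.42, [0.61, 0.015])]
wrist socket [([148.8, 59.2], 0.87, [0.614, 0.013]), ([312.6, 29.5], 0.54, [0.671, -0.242])]
side buffer [([259.8, 218.1], 0.93, [0.534, 0.024]), ([198.9, 356.5], 0.62, [0.296, -0.311])]
scene buffer [([260.5, 212.0], 0.83, [0.536, 0.041]), ([211.0, 131.0], 0.63, [0.29, -0.304]), ([233.0, 245.2], 0.4, [0.69, 0.026])]
wrist buffer [([134.6, 107.7], 0.95, [0.538, 0.041]), ([123.5, 102.7], 0.71, [0.545, 0.059])]
grip (508.4453125, -251.59918212890625, 86.20398712158203, 26.052200317382812, 3.3227007389068604)
tray rim (587.018798828125, 40.43213653564453, 93.71122741699219, 127.49163818359375, 4.084450721740723)
[[  77   39   92   65 4768]]
yellow (537.4192504882812, 42.30610275268555, 3.0525588989257812, 68.7048568725586, 3.3602263927459717)
[ 0.4726 -0.1606  0.3451] 33.525
```

```bash
python3 - <<'E'
from seg import *
import pickle
p1=pickle.load(open("P1.pkl","rb"))["wrist"]; p2=pickle.load(open("last.pkl","rb"))
for p in (p1,p2):
    hsv=cv2.cvtColor(p["image"],cv2.COLOR_RGB2HSV);H,S,V=[hsv[...,i].astype(int) for i in range(3)]
    y=(H>20)&(H<32)&(S>200)&(V>180); y[300:]=0; pts=line(p,y,.025)[0]; print("yellow",line(p,y,.025)[1],pts.min(0),pts.max(0))
    # block far edge / strip near end
im=p2["image"].astype(int)
for c in (100,112,124,140,150): print(c,[tuple(v) for v in im[96:114,c]])
pts=[]
hsv=cv2.cvtColor(p2["image"],cv2.COLOR_RGB2HSV);H,S,V=[hsv[...,i].astype(int) for i in range(3)]
b=(H>100)&(H<125)&(S>130)&(V>40)
q=[]
for c in range(84,164):
    y=np.nonzero(b[30:115,c])[0]
    if len(y): q.append((c,y.max()+30.5))
q=np.array(q); print(q[::8].tolist())
W=np.array([onz(p2,x,.036)[:2] for x in q]); k=np.polyfit(W[:,1],W[:,0],1); print("front yaw",np.degrees(np.arctan(-k[0])))
# side edges at rim
for c,rw in ((0,0),):
    rr=[(np.nonzero(b[y])[0].min(),np.nonzero(b[y])[0].max(),y) for y in range(42,104,6)]; print(rr)
E
```

```text
yellow (539.2662353515625, 42.290775299072266, 3.3977341651916504, 68.7039566040039, 4.087595462799072) [0.5365 0.008 ] [0.5418 0.0765]
yellow (537.4192504882812, 42.30610275268555, 3.0525588989257812, 68.7048568725586, 3.3602263927459717) [0.5339 0.0081] [0.541  0.0765]
100 [(np.int64(33), np.int64(53), np.int64(82)), (np.int64(28), np.int64(49), np.int64(81)), (np.int64(24), np.int64(49), np.int64(80)), (np.int64(31), np.int64(51), np.int64(80)), (np.int64(26), np.int64(42), np.int64(66)), (np.int64(47), np.int64(109), np.int64(188)), (np.int64(54), np.int64(120), np.int64(204)), (np.int64(36), np.int64(76), np.int64(129)), (np.int64(56), np.int64(45), np.int64(40)), (np.int64(67), np.int64(52), np.int64(32)), (np.int64(129), np.int64(95), np.int64(58)), (np.int64(157), np.int64(118), np.int64(70)), (np.int64(156), np.int64(118), np.int64(70)), (np.int64(159), np.int64(120), np.int64(72)), (np.int64(162), np.int64(123), np.int64(77)), (np.int64(160), np.int64(122), np.int64(71)), (np.int64(163), np.int64(122), np.int64(73)), (np.int64(160), np.int64(121), np.int64(73))]
112 [(np.in
[... 3140 characters left out ...]
nt64(77), np.int64(61), np.int64(38)), (np.int64(80), np.int64(61), np.int64(39)), (np.int64(81), np.int64(60), np.int64(35))]
[[84.0, 88.5], [92.0, 103.5], [100.0, 103.5], [108.0, 103.5], [116.0, 103.5], [124.0, 103.5], [132.0, 103.5], [140.0, 103.5], [148.0, 103.5], [156.0, 102.5]]
front yaw 2.3858203878617346
[(np.int64(77), np.int64(159), 42), (np.int64(78), np.int64(163), 48), (np.int64(79), np.int64(163), 54), (np.int64(80), np.int64(164), 60), (np.int64(81), np.int64(165), 66), (np.int64(82), np.int64(165), 72), (np.int64(83), np.int64(166), 78), (np.int64(84), np.int64(167), 84), (np.int64(85), np.int64(167), 90), (np.int64(86), np.int64(167), 96), (np.int64(87), np.int64(168), 102)]
```

```bash
python3 - <<'E'
from h import *
import pickle
p=pickle.load(open("last.pkl","rb"))
a=onz(p,(87,103),.036);b=onz(p,(168,102.5),0);b2=onz(p,(168,102.5),.036);print("left top",a,"right as z=0",b,"as z=.036",b2)
# edges of plate yellow strip gives buffer centre
n=np.radians(3.4);L=np.array([-np.sin(n),np.cos(n)]);q=np.array([.5374,.0423])
for X in (a,b,b2): print("lat from buffer axis",(X[:2]-q)@L)
E
```

```text
left top [0.5414 0.0998 0.036 ] right as z=0 [ 0.5498 -0.0152  0.    ] as z=.036 [ 0.5495 -0.0252  0.036 ]
lat from buffer axis 0.05719899954463188
lat from buffer axis -0.058175993287771
lat from buffer axis -0.06810309290432216
```

```bash
python3 -c "
from bench import job,r
print(r.read_state()['time'],job.close_job())"
```

```text
the job is handed in; nothing more can be done
33.525 None
```

The tray is out from under the plank and resting against the sprung plate. The hook is back on its wooden rest, and the job was handed in at about 33.5 s of the 72 s allowed.

**What I did:** With the hook tip inside the tray, I first slid it about 30 mm to the left onto the buffer's axis. Then I dragged it by its front wall onto the plate (drag about 4 N). I held the press for about 2 s, backed the hook off slowly, lifted it clear and laid it on the rest.

**Last checks, by the wrist camera and force readings:**
- **Contact:** there is no visible gap between tray and plate. The plate still sits about 1.8 mm in, which fits the drag holding the tray there.
- **Position:** the tray is centred to about 1 mm and square to the plate to within about 1°.
- **Socket:** the networks place it in the tray's back half. The last pictures I viewed, during the press, showed it standing.
- **Hook:** it is within about 2 mm and 0.1° of where I found it.

**What was less certain:**
- **Press force:** the wrist force less the drag gave about 10.5–11 N on the plate. The picture, taken about 1 N before the final press, showed only 3.9 mm of travel, which is about 8 N. The true value is probably 8–11 N.
- **Lift while pulling:** the tip rubbed upwards on the tray's front wall as the load built, so I lowered the tool a little.
- **Placing the hook:** it pressed on the rest with about 8 N before I opened the gripper.
- **Viewing limit:** I had used all 12 pictures before placing the hook, so the final state was checked by measurement only.

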